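# Reverse the shunts in the calibration fixture

## Robot

A 6-joint arm with a two-finger parallel gripper is mounted at the origin on the work surface. World frame = base frame: x ahead of the robot, y to its left, z up, the work surface at z = 0. Lengths are in mm, angles in degrees, forces in N, time in s.
With the tool pointing down it reaches from about 300 to 875 mm from the base axis. Payload 4.2 kg.
Tool frame: the origin (TCP) lies at the very end of the fingers, on their centre line; the grasp point (between the pads) lies 19 mm behind it; z points along the fingers, y is the line along which they close (so a half turn about z gives the same grasp; the last joint's range is limited). The gripper opens to 85 mm and grips with 20 to 120 N. Pads are 22 mm wide; open, the fingers measure 114 mm over their backs; the gripper's body (76 mm by 85 mm) begins 54 mm behind the grasp point. The pads swing forward as they close: fully open they stand 13 mm farther back than shut.
Start: joints at [-68.182, 18.312, 89.639, -0, 72.044, -1.146], TCP at [224.343, -529.445, 231.338] pointing down, gripper open.
Joint ranges: [-177.97, 177.97], [-48.28, 115.42], [12.27, 149.76], [-77.06, 257.06], [2.81, 150.46], [-146.56, 146.56]. Speed limits (degrees/s): [147.25, 147.25, 180, 180, 180, 180].

## Interface

Orientations are given as [roll, pitch, yaw] about the fixed x, y, z axes, in that order (R = Rz(yaw) Ry(pitch) Rx(roll)).
In Python, from plant import bot, effector, eyes, nets gives the robot as it stands. The module is installed in compiled form; this text tells all that it offers. Calls block until the motion is done:
- bot.move_pose(position, orientation): joint-space move of the TCP to a pose.
- bot.movel(position, max_speed=150, ori=None, contact_N=None): straight line of the TCP; ori=None keeps the orientation; max_speed is the mean speed in mm/s. With contact_N (N) it stops when the force on the tool has changed by that much, and returns True; else False.
- bot.movej(angles): joint-space move.
- effector.gripper_to(opening, squeeze=None): finger opening in mm; squeeze is the grip in N (None keeps the last); returns when the fingers have stopped.
- bot.pause(seconds).
- bot.solve_ik(position, orientation): joint angles nearest the present ones, or None.
- eyes.read_camera(name): name is "scene" or "top" or "wrist"; returns a dict with "img" (480x640x3 uint8, red, green, blue), "camera_matrix" (3x3 intrinsics, pixels), "R" (3x3) and "t" (3): a world point X has camera coordinates R X + t; the wrist camera has in their place "hand_eye" (4x4, takes a point from camera to tool coordinates, whose origin is the TCP and whose axes are the flange's). Camera axes: x right, y down, z forward; pixel columns grow to the right and rows downward; lengths in mm; the calibration is good to about 2 mm. A picture is of the moment at which its call begins: read the wrist's pose just before it. There is no depth.
A pose or a line that the arm cannot do raises bot.PlanningError and nothing moves.
- bot.finish_job(): hands the job in; it is judged then, once.
Trained networks look in the newest picture that a camera, given by its name, has taken for a name from the list of things; names that differ only in an ending like _2 or _b are one class to them, and where a whole thing is asked for, a point or a joint stands for the part that bears it (a point fixed in the world has none). Each returns a list of dicts, best first, with "score" (0 to 1); they miss things now and then, are a little off and sometimes report something else, mostly with a low value. They report only what shows in the picture. A call takes as long as a camera call. They do not tell look-alikes from the thing itself.
- nets.find_in(camera, target): "box" ([left, top, right, bottom] in pixels, round what is visible of it).
Readings, each from a call of its own:
- bot.read_t(): time.
- bot.read_joint_pos(): joint angles.
- bot.read_qvel(): joint speeds.
- bot.read_effort(): joint torques, N m.
- bot.read_eef_pos(): TCP position.
- bot.read_tool_rot(): TCP orientation.
- bot.read_contact_force(): force on the tool from outside, world axes, zero at the start.
- bot.read_ft_torque(): the same for the moment, N m.
- bot.read_width(): finger opening in mm.
- bot.read_grip_force(): force on a finger pad.
Only numpy, scipy, OpenCV 4.12 (cv2) and the standard library are available. Lean on these libraries where they do the work, as an engineer would, in place of code of your own. Each camera call takes 0.05 s, during which the arm holds its last target. There are 200 camera calls.

## Task

The forward readings are taken: prepare the shunt fixture for the reversed ones by turning end for end every shunt whose black end is under its clamp, so that each has its red end at the clamp bar and sits fully home in the slot it came from. Open and close the clamps only with the orange key, never with the fingers, set the shunts down gently, and leave a shunt that already has its red end under the clamp where it is. Finish with all four clamps closed over their slots and the key standing upright on the blue mat, and leave the other things on the bench undisturbed.

Things in the scene. Friction and masses are not known exactly. Their poses are not given: they have to be found in the camera images.
- fixture: grey shunt fixture, fixed, 280 (y) x 175 mm (x). Origin at bench level amid the slots; +x to the bar with binding posts, -x to the clamp bar. Four open pockets 106 (x) x 34 (y) mm, 20 deep, middles at x 0, y +102, +34, -34, -102 mm (slot 0, 1, 2, 3); floors 12 mm over the bench, side walls and terminal bar to 32, clamp bar to 43; end mouths chamfered. A slot may be empty
- clamp0 (a joint): captive quarter-turn screw of slot 0, rad: 0 released (tongue along the fixture's +y, clear of the slot), 1.571 closed (tongue along +x, 2 mm over the end of the shunt, which it locks in). Stops at both ends; closes clockwise seen from above; about 0.12 N m of friction; stays where left
- head0: head and yellow tongue that turn with clamp0. Origin on its vertical axis, 43 mm over the bench, 66 mm to the -x side of the slot's middle; its +y runs along the tongue (31 long, 11 wide, top 6 mm over the origin). Steel square head 14 mm across flats (along its x, y), 6 to 13 mm over the origin, then a 10 mm square lead-in to 16 mm
- clamp1 (a joint): captive quarter-turn screw of slot 1, rad: 0 released (tongue along the fixture's +y, clear of the slot), 1.571 closed (tongue along +x, 2 mm over the end of the shunt, which it locks in). Stops at both ends; closes clockwise seen from above; about 0.12 N m of friction; stays where left
- head1: head and yellow tongue that turn with clamp1. Origin on its vertical axis, 43 mm over the bench, 66 mm to the -x side of the slot's middle; its +y runs along the tongue (31 long, 11 wide, top 6 mm over the origin). Steel square head 14 mm across flats (along its x, y), 6 to 13 mm over the origin, then a 10 mm square lead-in to 16 mm
- clamp2 (a joint): captive quarter-turn screw of slot 2, rad: 0 released (tongue along the fixture's +y, clear of the slot), 1.571 closed (tongue along +x, 2 mm over the end of the shunt, which it locks in). Stops at both ends; closes clockwise seen from above; about 0.12 N m of friction; stays where left
- head2: head and yellow tongue that turn with clamp2. Origin on its vertical axis, 43 mm over the bench, 66 mm to the -x side of the slot's middle; its +y runs along the tongue (31 long, 11 wide, top 6 mm over the origin). Steel square head 14 mm across flats (along its x, y), 6 to 13 mm over the origin, then a 10 mm square lead-in to 16 mm
- clamp3 (a joint): captive quarter-turn screw of slot 3, rad: 0 released (tongue along the fixture's +y, clear of the slot), 1.571 closed (tongue along +x, 2 mm over the end of the shunt, which it locks in). Stops at both ends; closes clockwise seen from above; about 0.12 N m of friction; stays where left
- head3: head and yellow tongue that turn with clamp3. Origin on its vertical axis, 43 mm over the bench, 66 mm to the -x side of the slot's middle; its +y runs along the tongue (31 long, 11 wide, top 6 mm over the origin). Steel square head 14 mm across flats (along its x, y), 6 to 13 mm over the origin, then a 10 mm square lead-in to 16 mm
- shunt_a: current shunt, 100 (x) x 30 (y) mm, 0.2 to 0.4 kg, may be absent. Origin: centre of its underside; +x to its red end. Black base 16 high (lowest 6 mm is 3 mm smaller all round), brass end blocks, tops 30 mm up, one red, one black; white pull grip in the middle 40 (x) x 12 (y) mm, from 16 to 60 mm up
- shunt_b: current shunt, 100 (x) x 30 (y) mm, 0.2 to 0.4 kg, may be absent. Origin: centre of its underside; +x to its red end. Black base 16 high (lowest 6 mm is 3 mm smaller all round), brass end blocks, tops 30 mm up, one red, one black; white pull grip in the middle 40 (x) x 12 (y) mm, from 16 to 60 mm up
- shunt_c: current shunt, 100 (x) x 30 (y) mm, 0.2 to 0.4 kg, may be absent. Origin: centre of its underside; +x to its red end. Black base 16 high (lowest 6 mm is 3 mm smaller all round), brass end blocks, tops 30 mm up, one red, one black; white pull grip in the middle 40 (x) x 12 (y) mm, from 16 to 60 mm up
- shunt_d: current shunt, 100 (x) x 30 (y) mm, 0.2 to 0.4 kg, may be absent. Origin: centre of its underside; +x to its red end. Black base 16 high (lowest 6 mm is 3 mm smaller all round), brass end blocks, tops 30 mm up, one red, one black; white pull grip in the middle 40 (x) x 12 (y) mm, from 16 to 60 mm up
- key: clamp key, stands upright, 70 mm tall, 0.2 kg. Steel skirt 44 mm square, 12 high, with a 16 mm square socket 12 deep in its underside; collar 30 mm square to 22 mm; orange handle 26 mm square from 22 to 70 mm. All sides along its x, y. Origin: centre of its underside, z up
- mat: blue bench mat, fixed, 160 (x) x 130 (y) x 3 mm; origin: centre of its underside
- bottle_a: amber jar, 56 mm across, 115 mm tall; not needed, leave alone; origin at its underside or middle
- bottle_b: amber jar, 56 mm across, 115 mm tall; not needed, leave alone; origin at its underside or middle
- bottle_c: clear spray-type bottle, 44 mm across, 140 mm tall; not needed, leave alone; origin at its underside or middle
- wrench: steel wrench, 150 mm long, lying flat; not needed, leave alone; origin at its underside or middle
- weight: brass calibration weight, 42 mm across, 54 mm tall; not needed, leave alone; origin at its underside or middle
- driver: screwdriver, 160 mm long, lying flat; not needed, leave alone; origin at its underside or middle
Things that resemble listed ones, but are neither listed nor needed, are in the scene too. Leave any purple look-alike of the shunt_a alone.

How it is judged:
By the outcome, as a careful person would: the job done as asked, in the order asked, and still so for the second after the job is handed in, with the robot touching nothing.
Of shunt_a, shunt_b, shunt_c only 2 to 3 are there at a start; the rules pass over those that are not, and their reading is None.
At some moment in a run one of key may be knocked a few centimetres aside while the robot is not near it.
It also fails if it takes over 210 s, if anything falls off the work surface, if the arm or the gripper's body presses on something with over 40 N, if the wrist force passes 120 N, or if a joint passes its speed limit or range.

## Working session

There is one attempt and no reset: what is moved stays moved. The work goes in short steps, each a Python script; the robot and the scene stay as the last script left them, time stands still between calls to the robot, and variables do not carry over. Pictures are saved under pics/ and viewed, at most 14 in all, crops included, and the job is handed in when it is done.

```bash
mkdir -p pics
python3 - <<'E'
from plant import bot,effector,eyes,nets
import cv2,numpy as np
for c in ("scene","top"):
    r=eyes.read_camera(c); cv2.imwrite(f"pics/{c}0.png",r["img"][:,:,::-1])
    print(c,r["camera_matrix"].tolist(),np.round(r["R"],4).tolist(),np.round(r["t"],1).tolist())
    for n in ("fixture","head0","shunt_a","key","mat"):
        print(n,[(np.round(d["box"]).tolist(),round(d["score"],2)) for d in nets.find_in(c,n)][:7])
print(bot.read_t(),bot.read_tool_rot(), np.round(eyes.read_camera("wrist")["hand_eye"],3).tolist())
E
```

```text
scene [[586.2453368954535, 0.0, 323.71688592655784], [0.0, 586.2453368954535, 240.8143479339978], [0.0, 0.0, 1.0]] [[0.6077, 0.7941, 0.0095], [0.6437, -0.4855, -0.5915], [-0.4651, 0.3656, -0.8062]] [-334.6, -324.6, 1550.5]
fixture [([248.0, 353.0, 269.0, 376.0], 0.38)]
head0 [([272.0, 253.0, 288.0, 268.0], 0.62), ([273.0, 265.0, 319.0, 307.0], 0.51), ([325.0, 223.0, 337.0, 236.0], 0.49)]
shunt_a [([326.0, 233.0, 364.0, 272.0], 0.97), ([272.0, 266.0, 317.0, 308.0], 0.95), ([247.0, 351.0, 270.0, 375.0], 0.68), ([324.0, 221.0, 337.0, 236.0], 0.64), ([302.0, 251.0, 338.0, 287.0], 0.63), ([225.0, 218.0, 257.0, 259.0], 0.55), ([458.0, 171.0, 492.0, 222.0], 0.49)]
key [([171.0, 275.0, 201.0, 312.0], 0.85)]
mat []
top [[440.6897068365973, 0.0, 320.78191331033815], [0.0, 440.6897068365973, 234.7480654244358], [0.0, 0.0, 1.0]] [[-0.0281, -0.9996, -0.0082], [-0.9856, 0.0291, -0.1666], [0.1668, 0.0034, -0.986]] [14.5, 547.4, 931.2]
fixture [([258.0, 186.0, 385.0, 264.0], 0.55)]
head0 [([272.0, 233.0, 280.0, 256.0], 0.65), ([331.0, 232.0, 340.0, 246.0], 0.47)]
shunt_a [([330.0, 196.0, 343.0, 238.0], 0.66), ([358.0, 195.0, 371.0, 238.0], 0.64), ([299.0, 196.0, 311.0, 247.0], 0.6), ([414.0, 218.0, 481.0, 297.0], 0.33), ([417.0, 164.0, 438.0, 186.0], 0.26)]
key [([439.0, 254.0, 469.0, 285.0], 0.81), ([330.0, 230.0, 340.0, 248.0], 0.62)]
mat [([414.0, 218.0, 481.0, 299.0], 0.56)]
0.6 [1.79993511e+02 3.06626861e-03 2.29665567e+01] [[0.0, -0.955, -0.296, 75.412], [1.0, 0.0, 0.0, 0.02], [0.0, -0.296, 0.955, -141.574], [0.0, 0.0, 0.0, 1.0]]
```

Run:
```python
import cv2
t=cv2.imread("pics/top0.png"); cv2.imwrite("pics/top0c.png",cv2.resize(t[150:310,240:500],None,fx=3,fy=3,interpolation=cv2.INTER_CUBIC))
```

```text
(no output)
```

View pics/scene0.png

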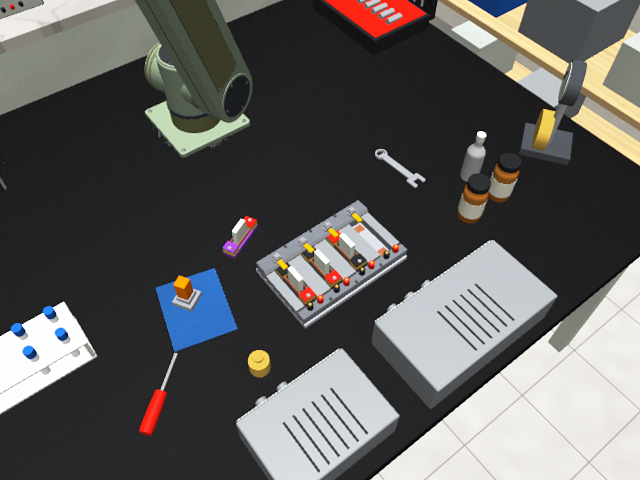

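View pics/top0c.png

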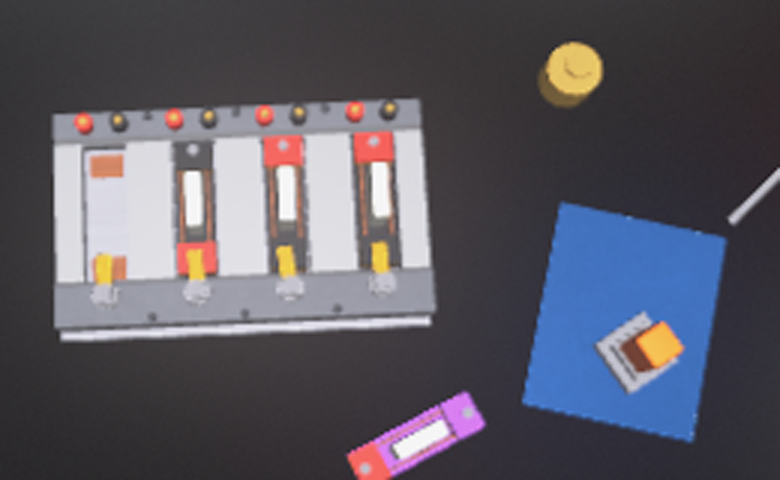

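```bash
cat > h.py <<'E'
from plant import bot,effector,eyes,nets
import cv2,numpy as np
from scipy.spatial.transform import Rotation as Ro
def shot(c,save=None):
    if c=="wrist":
        p=np.array(bot.read_eef_pos()); R=Ro.from_euler('xyz',bot.read_tool_rot(),degrees=True).as_matrix()
    r=eyes.read_camera(c)
    if c=="wrist":
        H=np.array(r["hand_eye"]); Rc=R@H[:3,:3]; o=R@H[:3,3]+p
    else:
        Rc=np.array(r["R"]).T; o=-Rc@np.array(r["t"])
    if save: cv2.imwrite(f"pics/{save}.png",r["img"][:,:,::-1])
    return dict(img=r["img"],K=np.array(r["camera_matrix"]),Rc=Rc,o=o)
def tow(s,uv,z):
    d=s["Rc"]@np.linalg.inv(s["K"])@np.array([uv[0],uv[1],1.]); return s["o"]+d*(z-s["o"][2])/d[2]
def top_(s,X):
    c=s["K"]@(s["Rc"].T@(np.array(X,float)-s["o"])); return c[:2]/c[2]
E
python3 - <<'E'
from h import *
s=shot("top")
P=[tow(s,(240+u/3,150+v/3),59) for u,v in((104,290),(196,290),(289,287),(382,282))]
print(np.round(P,1)); P=np.array(P)
d=P[0]-P[3];yaw=np.arctan2(-d[0],d[1]);print("yaw",np.degrees(yaw))
ax=np.array([np.cos(yaw),np.sin(yaw)]); print("c",P[:,:2].mean(0)+66*ax)
print("key",tow(s,(454,269.5),0)[:2],"handle",tow(s,(240+660/3,150+343/3),73))
print("mat",[np.round(tow(s,(240+u/3,150+v/3),3)[:2]).tolist() for u,v in((561,202),(727,238),(691,441),(523,404))])
for x,y in((480,0),(400,-300)):
  for yw in(0,90,180,-90):
    q=bot.solve_ik([x,y,300],[180,0,yw]); print(x,y,yw,None if q is None else np.round(q))
E
```

```text
[[ 522.    99.9   59. ]
 [ 520.    33.    59. ]
 [ 520.2  -34.5   59. ]
 [ 521.9 -102.1   59. ]]
yaw -0.01457080790425769
c [587.04931854  -0.95133334]
key [ 465.76915245 -303.41680435] handle [ 470.50290472 -295.38547348   73.        ]
mat [[589.0, -249.0], [556.0, -375.0], [402.0, -334.0], [434.0, -210.0]]
480 0 0 [-1.  7. 94. -0. 78. 89.]
480 0 90 [-1.  7. 94. -0. 78. -1.]
480 0 180 [ -1.   7.  94.   0.  78. -91.]
480 0 -90 None
400 -300 0 [-38.   9.  92.  -0.  79.  52.]
400 -300 90 [-38.   9.  92.   0.  79. -38.]
400 -300 180 [ -38.    9.   92.    0.   79. -128.]
400 -300 -90 [-38.   9.  92.  -0.  79. 142.]
```

Run:
```python
from h import *
import pickle
S={}
# first key from mat
bot.move_pose([470,-297,260],[180,0,90]);S["k"]=shot("wrist","wk0")
print("key",[(np.round(d["box"]).tolist(),round(d["score"],2)) for d in nets.find_in("wrist","key")][:3])
for yw in(0,180):
    bot.move_pose([575,0,280],[180,0,yw]);S[yw]=shot("wrist",f"wf{yw}")
    print(yw,S[yw]["K"][0],[(np.round(d["box"]).tolist(),round(d["score"],2)) for d in nets.find_in("wrist","head0")][:6])
pickle.dump(S,open("S.pkl","wb")); print(bot.read_t())
```

```text
key [([295.0, 172.0, 353.0, 224.0], 0.8)]
0 [349.87859078   0.         323.19480298] [([286.0, 218.0, 302.0, 257.0], 0.91), ([404.0, 218.0, 424.0, 251.0], 0.74), ([348.0, 218.0, 363.0, 255.0], 0.69)]
180 [349.87859078   0.         323.19480298] [([343.0, 140.0, 363.0, 180.0], 0.88), ([278.0, 139.0, 298.0, 180.0], 0.86), ([412.0, 140.0, 428.0, 180.0], 0.82), ([211.0, 144.0, 234.0, 179.0], 0.81)]
6.7833
```

View pics/wf0.png

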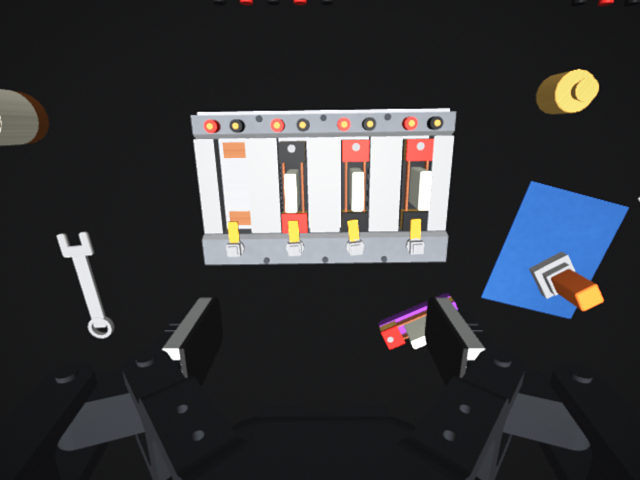

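View pics/wf180.png

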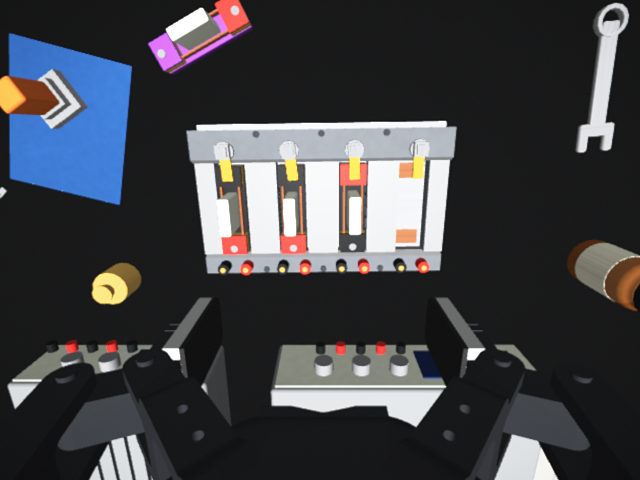

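View pics/wk0.png

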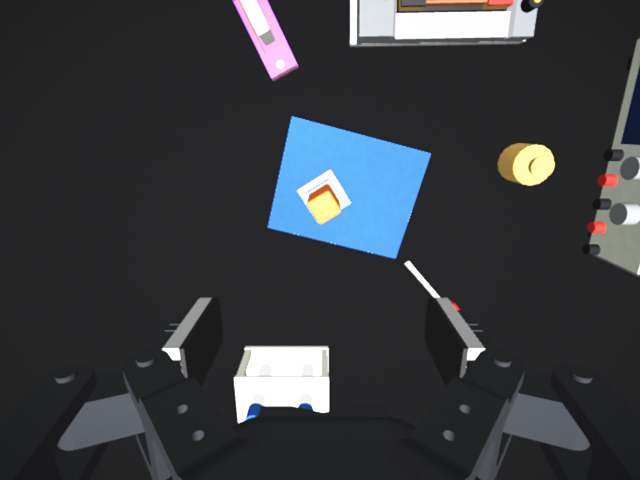

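Run:
```python
import cv2,numpy as np
a=cv2.imread("pics/wf0.png")[205:270,195:455];b=cv2.imread("pics/wf180.png")[122:187,185:445];c=cv2.imread("pics/wk0.png")[160:235,280:410]
f=lambda i,k:cv2.resize(i,None,fx=k,fy=k,interpolation=cv2.INTER_NEAREST)
o=np.zeros((570,780,3),np.uint8);o[:195]=f(a,3);o[195:390]=f(b,3)
cc=f(c,3)[:180];o[390:,:390]=cc
cv2.imwrite("pics/crop1.png",o)
```

```text
(no output)
```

View pics/crop1.png

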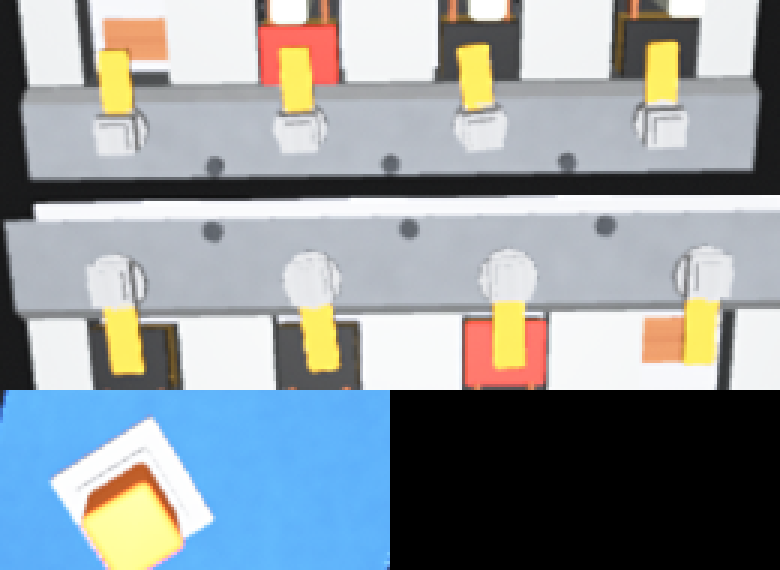

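Run:
```python
from h import *
import pickle
S=pickle.load(open("S.pkl","rb"))
A=np.array([tow(S[0],(195+u/3,205+v/3),59) for u,v in((114,134),(300,137),(486,134),(668,128))])
B=np.array([tow(S[180],(185+u/3,122+(v-195)/3),59) for u,v in((711,270),(508,275),(308,278),(111,281))])
print(np.round(A[:,:2],1).tolist(),np.round(B[:,:2],1).tolist())
for P in(A,B,(A+B)/2):
    d=P[0]-P[3];y=np.arctan2(-d[0],d[1]);print(np.degrees(y),P[:,:2].mean(0)+66*np.array([np.cos(y),np.sin(y)]),np.hypot(*d[:2]))
for s,uv in((0,(195+30/3,205+180/3)),(0,(195+755/3,205+175/3)),(180,(185+5/3,122+26/3)),(180,(456,127))): print(s,np.round(tow(S[s],uv,43),1))
k=S["k"]
c=np.array([tow(k,(280+u/3,160+(v-390)/3),15)[:2] for u,v in((51,482),(151,417),(214,519))]);
print("key corners",np.round(c,1).tolist(),"centre",(c[0]+c[2])/2)
d=c[1]-c[0];e=c[1]-c[2];print(np.degrees(np.arctan2(d[1],d[0])),np.degrees(np.arctan2(e[1],e[0])),np.hypot(*d),np.hypot(*e))
```

```text
[[522.0, 98.3], [520.8, 30.3], [522.0, -37.9], [524.3, -104.3]] [[517.9, 99.3], [519.5, 31.3], [520.5, -35.9], [521.5, -102.2]]
0.6416503364564506 [588.26288297  -2.67324609] 202.64315323751572
1.0319596811225722 [585.85511028  -0.69133897] 201.49094956758984
0.8362486122922718 [587.05938879  -1.6829278 ] 202.0658792768196
0 [497.5 136.7  43. ]
0 [ 499.4 -144.1   43. ]
180 [ 502.3 -141.6   43. ]
180 [498.6 137.1  43. ]
key corners [[439.9, -289.5], [476.9, -265.7], [500.7, -303.5]] centre [ 470.30249304 -296.51656552]
32.77114681281446 122.1920052557532 43.93526849969005 44.63506690037228
```

```bash
cat >> h.py <<'E'
FC=np.array([587.,-2.]);FY=0.65
KT=27.   # tip height over key underside
MAT=np.array([493.,-293.])
def fx(x,y):
    a=np.radians(FY); return FC+np.array([x*np.cos(a)-y*np.sin(a),x*np.sin(a)+y*np.cos(a)])
SY=[102,34,-34,-102]
def P(xy,z): return [float(xy[0]),float(xy[1]),float(z)]
def ft(): return np.array(bot.read_contact_force())
def mz(): return float(np.array(bot.read_ft_torque())[2])
def grabkey(c,yaw,zb=3):
    effector.gripper_to(50,60)
    bot.move_pose(P(c,zb+KT+70),[180,0,yaw+90]); bot.movel(P(c,zb+KT),120)
    effector.gripper_to(15,30); print("w1",bot.read_width()); effector.gripper_to(50)
    bot.movel(P(c,zb+KT+58),200); bot.move_pose(P(c,zb+KT+58),[180,0,yaw]); bot.movel(P(c,zb+KT),120)
    effector.gripper_to(15,60); print("w2",bot.read_width()); bot.movel(P(c,zb+KT+85),150)
def insert(slot,psi):
    c=fx(-66,SY[slot]); bot.move_pose(P(c,49+KT+35),[180,0,psi+FY]); bot.movel(P(c,49+KT+13),120)
    for r in [(0,0)]+[(m*np.cos(t),m*np.sin(t)) for m in(1.2,2.4) for t in np.arange(8)*np.pi/4]:
        p=c+np.array(r)
        bot.movel(P(p,49+KT+11),60); bot.movel(P(p,49+KT),25,contact_N=8)
        z=bot.read_eef_pos()[2]-KT
        print("try",np.round(r,1),"key z",round(z,1),np.round(ft(),1))
        if z<51: return p
    return None
def turn(p,psi,sgn):
    z=bot.read_eef_pos()[2]; m0=mz(); log=[]
    for a in list(range(10,81,10))+list(range(84,110,3)):
        bot.move_pose(P(p,z),[180,0,psi+FY+sgn*a]); m=mz()-m0; log.append((a,round(m,2)))
        if a>80 and abs(m)>0.35: break
    print("turn",log,np.round(ft(),1))
    if a>90: bot.move_pose(P(p,z),[180,0,psi+FY+sgn*90])
    bot.movel(P(p,z+35),80); return a
E
python3 - <<'E'
from h import *
grabkey([470.3,-296.5],32.5)
p=insert(2,0); print(p,bot.read_t())
E
```

```text
w1 25.931011593174524
w2 25.75888363022855
try [0 0] key z 50.0 [0.4 0.4 4.3]
[521.38995657 -36.7465423 ] 15.5833
```

Run:
```python
from h import *
p=fx(-66,SY[2]); turn(p,0,1)
p=insert(3,0)
if p is not None: turn(p,0,1)
bot.move_pose([575,-5,280],[180,0,90]); shot("wrist","after_open"); print(bot.read_t(),bot.read_width())
```

```text
turn [(10, -0.02), (20, -0.02), (30, -0.06), (40, 0.01), (50, -0.05), (60, -0.11), (70, -0.07), (80, -0.08), (84, -0.12), (87, -0.13), (90, -0.11), (93, -0.15), (96, -0.15), (99, -0.13), (102, -0.11), (105, -0.17), (108, -0.24)] [ 3.   4.4 -1.5]
try [0 0] key z 50.0 [-0.7  0.5  5.8]
turn [(10, -0.05), (20, -0.05), (30, -0.06), (40, -0.04), (50, -0.11), (60, -0.07), (70, -0.04), (80, -0.07), (84, -0.13), (87, -0.08), (90, -0.15), (93, -0.13), (96, -0.11), (99, -0.15), (102, -0.08), (105, -0.2), (108, -0.24)] [ 3.3  4.2 -2. ]
29.9167 25.957927204913986
```

View pics/after_open.png

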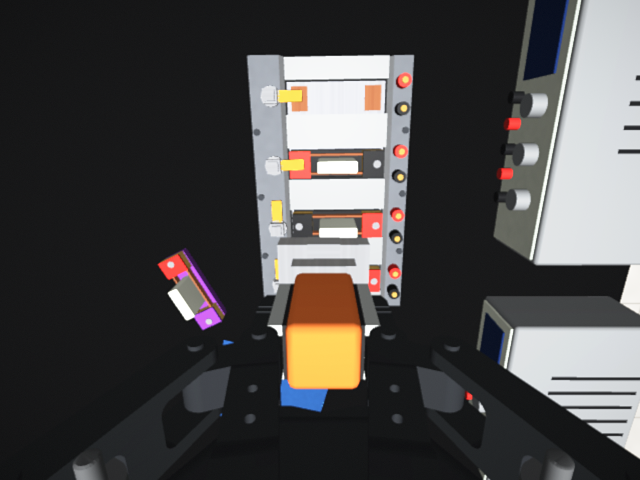

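```bash
cat >> h.py <<'E'
def putkey(c,yaw,zb=3):
    bot.move_pose(P(c,zb+KT+60),[180,0,yaw]); bot.movel(P(c,zb+KT+10),120)
    bot.movel(P(c,zb+KT-2),20,contact_N=4); print("put z",bot.read_eef_pos()[2]-KT)
    effector.gripper_to(50); bot.movel(P(c,zb+KT+80),150)
def flip(slot,zt=46):
    c=fx(0,SY[slot]); effector.gripper_to(34,60)
    bot.move_pose(P(c,zt+60),[180,0,FY]); hit=bot.movel(P(c,zt),60,contact_N=12); print("down",hit,bot.read_eef_pos()[2])
    effector.gripper_to(4,60); print("grip w",bot.read_width()); z0=bot.read_eef_pos()[2]
    bot.movel(P(c,z0+25),50); bot.movel(P(c,z0+85),120)
    for a in(90,180): bot.move_pose(P(c,z0+85),[180,0,FY+a])
    print("held w",bot.read_width(),np.round(ft(),1))
    bot.movel(P(c,z0+24),120)
    for r in [(0,0)]+[(m*np.cos(t),m*np.sin(t)) for m in(1.2,2.2) for t in np.pi/2+np.arange(8)*np.pi/4]:
        p=c+np.array(r)
        bot.movel(P(p,z0+22),60); bot.movel(P(p,z0-1),25,contact_N=6); z=bot.read_eef_pos()[2]
        print("try",np.round(r,1),"dz",round(z-z0,2),np.round(ft(),1))
        if z-z0<1.2: break
    else: return False
    effector.gripper_to(34); bot.movel(P(p,z0+65),120); return True
E
python3 - <<'E'
from h import *
putkey(MAT,45); print(flip(2),bot.read_t())
E
```

```text
put z 4.0550033589487455
down False 46.399499126502405
grip w 10.941743541300092
held w 10.442758849629584 [-0.1  0.2 -2.8]
try [0 0] dz -0.03 [0.  1.  5.6]
True 43.15
```

Run:
```python
from h import *
print(flip(3)); 
import pickle
S={}
bot.move_pose([550,-40,290],[180,0,180]); S["f"]=shot("wrist","fl_f"); 
bot.move_pose([493,-293,260],[180,0,90]); S["k"]=shot("wrist","fl_k"); print([(np.round(d["box"]).tolist(),round(d["score"],2)) for d in nets.find_in("wrist","key")][:3])
pickle.dump(S,open("S2.pkl","wb")); print(bot.read_t())
a=cv2.imread("pics/fl_f.png")[100:300,140:540]; b=cv2.imread("pics/fl_k.png")[120:270,200:460]
o=np.zeros((600,800,3),np.uint8); o[:300]=cv2.resize(a[20:170],(800,300),interpolation=cv2.INTER_CUBIC); o[300:,:520]=cv2.resize(b,(520,300),interpolation=cv2.INTER_CUBIC)
cv2.imwrite("pics/crop2.png",o)
```

```text
down False 46.43604001018588
grip w 10.838389269661759
held w 10.80900733072119 [-0.  -0.6 -1.5]
try [0 0] dz -0.02 [-0.8  0.9  5.8]
True
[([294.0, 174.0, 351.0, 227.0], 0.74), ([386.0, 263.0, 462.0, 344.0], 0.63)]
56.2583
```

View pics/crop2.png

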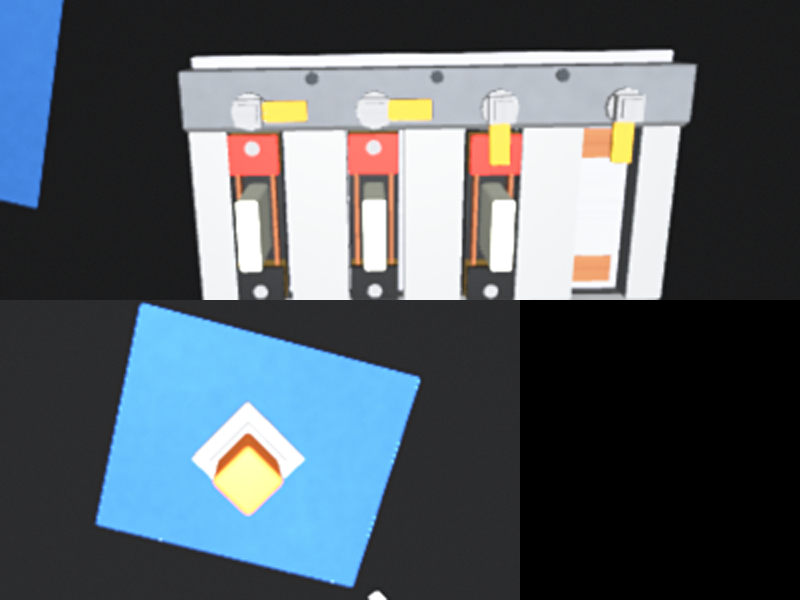

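Both shunts now sit with red at the clamp bar; the key stands on the mat around (323,199), at 45°. Next I close both clamps.

```bash
sed -i 's/range(84,110,3)/range(84,118,3)/' h.py
python3 - <<'E'
from h import *
import pickle
k=pickle.load(open("S2.pkl","rb"))["k"]
c=np.array([tow(k,q,15)[:2] for q in((296,199.5),(352,199.5),(323.5,171.5))]); d=c[2]-c[0]
print(c.tolist(),(c[0]+c[1])/2,np.degrees(np.arctan2(d[1],d[0])))
kc=(c[0]+c[1])/2
if np.hypot(*(kc-MAT))<4: kc=MAT
grabkey(kc,45)
for s in(2,3):
    p=insert(s,90)
    if p is None: break
    turn(p,90,-1)
bot.move_pose([550,-40,290],[180,0,180]); shot("wrist","closed"); print(bot.read_t())
cv2.imwrite("pics/crop3.png",cv2.resize(cv2.imread("pics/closed.png")[100:300,140:540],(800,400),interpolation=cv2.INTER_CUBIC))
E
```

```text
[[462.09499180085413, -293.76519266171385], [524.6966068110146, -293.6403358753061], [492.78720825314986, -262.70704328643694]] [ 493.39579931 -293.70276427] 45.33953105162039
w1 25.430509586948517
w2 25.11333179545314
try [0 0] key z 50.0 [-0.1  0.5  5.1]
turn [(10, 0.04), (20, 0.05), (30, 0.05), (40, 0.01), (50, 0.07), (60, 0.1), (70, 0.08), (80, 0.04), (84, 0.08), (87, 0.1), (90, 0.11), (93, 0.1), (96, 0.1), (99, 0.09), (102, 0.09), (105, 0.15), (108, 0.22), (111, 0.3), (114, 0.28), (117, 0.19)] [ 3.3  3.5 -1.3]
try [0 0] key z 50.0 [-0.8  0.2  5.2]
turn [(10, -0.06), (20, -0.01), (30, -0.03), (40, -0.03), (50, -0.04), (60, -0.04), (70, -0.01), (80, -0.02), (84, 0.02), (87, -0.0), (90, 0.0), (93, 0.01), (96, 0.0), (99, 0.02), (102, 0.09), (105, 0.08), (108, 0.19), (111, 0.23), (114, 0.33), (117, 0.17)] [ 3.   2.8 -1.6]
82.3167
```

View pics/crop3.png

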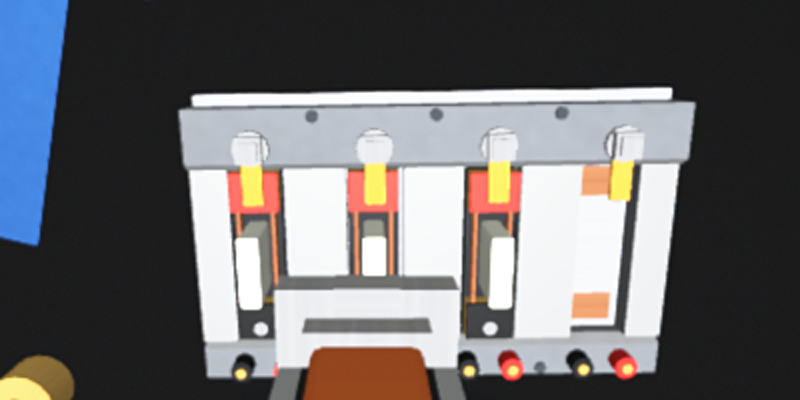

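All four tongues lie over their slots and reds are under the clamps. The key goes back to the mat next.

Run:
```python
from h import *
putkey(MAT,45)
bot.move_pose([430,-293,300],[180,0,90]); bot.pause(0.5); shot("wrist","fin1"); shot("top","fin2")
for n in("key",): print([(np.round(d["box"]).tolist(),round(d["score"],2)) for d in nets.find_in("top",n)][:3])
a=cv2.imread("pics/fin1.png"); b=cv2.imread("pics/fin2.png")[160:310,240:500]
o=np.zeros((600,780,3),np.uint8); o[:450]=cv2.resize(b,(780,450),interpolation=cv2.INTER_CUBIC); o[450:,:500]=a[100:250,70:570]
cv2.imwrite("pics/crop4.png",o); print(bot.read_t())
```

```text
put z 4.046753359960093
[([456.0, 241.0, 486.0, 270.0], 0.94)]
87.55
```

View pics/crop4.png

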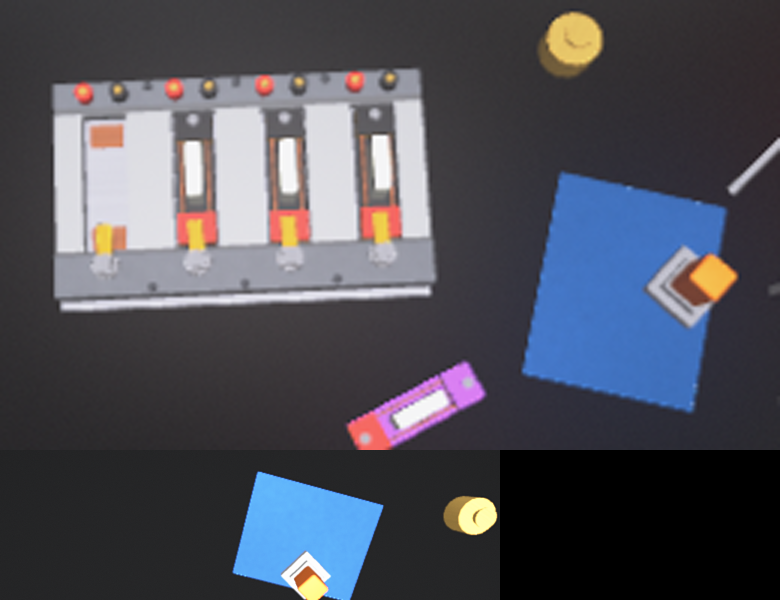

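The key was knocked aside and now overhangs the mat's right edge (crop 688,287), so I'll set it back at the centre.

Run:
```python
from h import *
bot.move_pose([490,-335,260],[180,0,90]); s=shot("wrist","rk")
print([(np.round(d["box"]).tolist(),round(d["score"],2)) for d in nets.find_in("wrist","key")][:3])
# white skirt + orange silhouette inside key neighbourhood
cv2.imwrite("pics/crop5.png",cv2.resize(cv2.imread("pics/rk.png")[140:260,240:400],(800,600),interpolation=cv2.INTER_CUBIC))
import pickle; pickle.dump(s,open("S3.pkl","wb"))
```

```text
[([303.0, 172.0, 358.0, 225.0], 0.55)]
```

View pics/crop5.png

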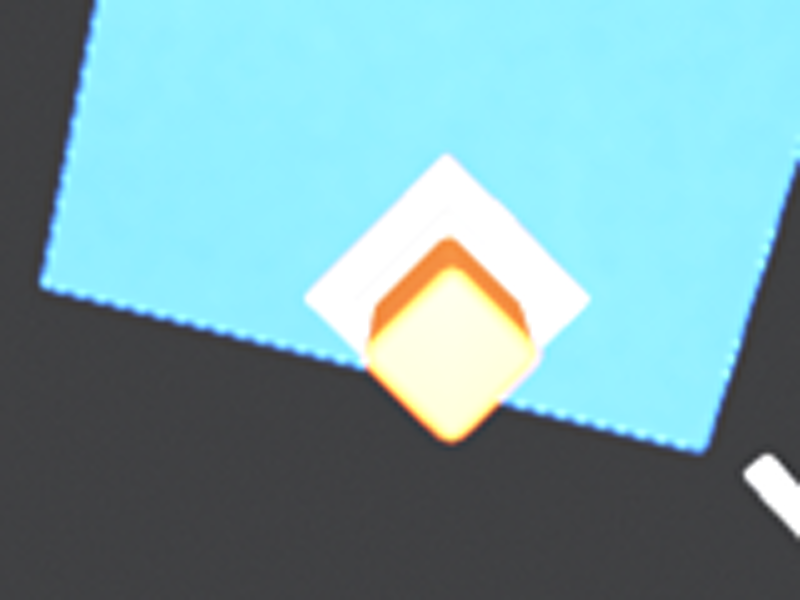

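The key is upright, skirt corners at crop (304,298), (590,298), (447,153), with the near corner at the mat edge.

Run:
```python
from h import *
import pickle
s=pickle.load(open("S3.pkl","rb")); f=lambda u,v:tow(s,(240+u/5,140+v/5),15)[:2]
kc=(f(304,298)+f(590,298))/2; print(kc)
effector.gripper_to(50,60); bot.move_pose(P(kc,100),[180,0,45]); bot.movel(P(kc,3+KT),100); effector.gripper_to(15,60); print(bot.read_width())
bot.movel(P(kc,60),100); putkey(MAT,45)
bot.move_pose([430,-293,300],[180,0,90]); bot.pause(0.7); shot("top","fin3")
print([(np.round(d["box"]).tolist(),round(d["score"],2)) for d in nets.find_in("top","key")][:2],bot.read_t())
print(top_(shot("top"),P(MAT,35)))
a=cv2.imread("pics/fin3.png")[160:310,240:500]; cv2.imwrite("pics/crop6.png",cv2.resize(a,(780,450),interpolation=cv2.INTER_CUBIC))
```

```text
[ 496.14277525 -336.16707878]
25.270814540626866
put z 3.9027863882194076
[([436.0, 243.0, 463.0, 268.0], 0.67)] 94.7583
[452.9112094  255.97797268]
```

View pics/crop6.png

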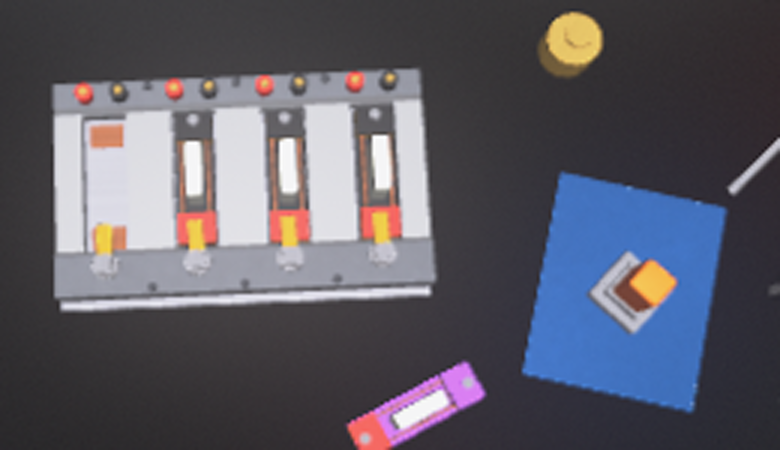

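The key stands upright at the mat's centre (crop 635,290), with all four clamps closed and every red end at the clamp bar.

```bash
python3 -c "
from plant import bot
print(bot.finish_job())"
```

```text
the job is handed in; nothing more can be done
None
```

I handed the job in: the shunts in slots 2 and 3 are turned red end to the clamp bar, the slot 1 shunt (already red at the clamp) was left alone, slot 0 was empty, all four clamps are closed, and the key stands upright on the blue mat, where I re-centred it after it was knocked to the edge.

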